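# Isolator lever home, then selector over

## Task

Put the grey supply box into its service setting. Swing the long lever on its lid clockwise (seen from above) until it is fully home against its rubber-cushioned stop, pressing it gently onto the stop and never forcing it; that frees the bar knob beside it, which you then turn clockwise all the way to its stop. Leave lever and knob set like that, and do not disturb the other things on the bench.

Things in the scene. Friction and masses are not known exactly. Their poses are not given: they have to be found in the camera images.
- housing: Grey steel box with aluminium lid, fixed to the bench, 200 mm (x) by 270 mm (y), lid 71 mm above the bench. Origin under its centre; yaw within 0.35 rad, at yaw 0 x points away from the robot, y to the left. In its frame the lever turns about the vertical through (0, 55) mm, the bar knob about the vertical through (0, -65) mm. The interlock is hidden under the lid.
- lever_axis (a point): On the lever's turning axis at lid level (71 mm above the bench). From its start the lever swings 0.4 to 1.2 rad clockwise (seen from above) until it meets the rubber stop. It is clamped on its shaft at a different angle each time (within 0.5 rad), so no pose shows where the stop is: it must be felt. The interlock frees the knob when the lever meets the stop, and it stays freed on letting go.
- lever_grip (a point): Middle of the upright round black grip at the end of the lever, 125 mm above the bench and 85 mm from the lever's axis. Grip: 22 mm diameter, standing from the flat steel arm (96 mm above the bench) up to 148 mm; it may turn or slip between the fingers. About 3 N at the grip keeps the lever moving; it stays where it is left.
- buffer: The rubber stop, hidden under the lid; origin on the lever's axis at bench level. It is springy: pushing the grip on into it takes about 2.5 N more per mm. 6 to 9 N above the running friction means home; about 16 N above it is forcing (30 N on the stop itself, 45 mm from the axis). The stop pushes the lever back a little on release, which does no harm.
- selector_bar (a point): Centre of the bar of the black bar knob, 103 mm above the bench, on the knob's axis. The bar is 44 mm long, 12 mm thick, standing from 79 to 117 mm above the bench, on a disc of 44 mm diameter; x axis along the bar towards its white line, z up. Pinch it across its thickness from above and twist.
- selector (a joint): Angle of the bar knob in rad: 0 at its starting stop, growing clockwise seen from above, 1.0 at its end stop. It starts between 0 and 0.08, turns stiffly (0.07 N m), stays where it is left, and is blocked at about 0.2 until the lever is home. With the housing at yaw 0 the bar points 0.5 rad minus this angle from +x.
- tin: Bystander: small aluminium tin, 34 mm diameter, 30 mm tall, standing on the lid's far half. Origin at its underside.
- reel: Bystander: grey wire reel, 56 mm diameter, 40 mm tall, on the bench right of the box. Origin at its underside.
- heatsink: Bystander: finned aluminium heat sink 50 x 80 x 32 mm behind the box. Origin at its underside.
- driver: Bystander: screwdriver lying on the bench, front right.
- pcb: Bystander: green circuit board 120 x 90 mm lying on the bench, front left.
- meter: Bystander: black hand meter 150 x 75 x 32 mm lying on the bench at the right.

How it is judged (in metres and radians):
On the way, in this order (a step that is already met when the one before it is completed fails the run):
1. the lever is pressed onto its rubber stop (contact force between buffer and anything else above 2 N), for 0.1 s.
2. the bar knob is turned to its end stop (value of joint selector above 0.92 rad), for 0.2 s.
At the end, for the whole second after the job is handed in: The bar knob rests within 0.08 rad of its end stop (joint above 0.92), which the interlock allows only with the lever home (the knob then traps the lever within 0.2 rad of its stop); knob and stop at rest (value of joint selector above 0.92 rad and velocity of joint selector below 0.05 rad/s and linear speed of buffer below 0.02 m/s); the robot touches nothing.
It fails at once if the lever is forced: more than 30 N on its rubber stop (contact force between buffer and anything else above 30 N).
It fails at once if a bystander is moved more than 20 mm (distance of any of tin, reel, heatsink, driver, pcb, meter from where it was at the start of the episode above 0.02 m).
It also fails if it takes over 72 s, if anything falls off the work surface, if the arm or the gripper's body presses on something with over 40 N, if the wrist force passes 120 N, or if a joint passes its speed limit or range.

## Robot

A 6-joint arm with a two-finger parallel gripper is mounted at the origin on the work surface. World frame = base frame: x ahead of the robot, y to its left, z up, the work surface at z = 0. Lengths are in mm, angles in rad, forces in N, time in s.
With the tool pointing down it reaches from about 200 to 875 mm from the base axis. Payload 3.4 kg.
Tool frame: the origin (TCP) lies at the very end of the fingers, on their centre line; the grasp point (between the pads) lies ctrl.grip_point_offset behind it (ctrl.grip_point_offset is the distance from the TCP to the grasp point, in mm); z points along the fingers, y is the direction in which the jaws open and shut (so a half turn about z gives the same grasp; the last joint's range is limited). The gripper opens to 94 mm and grips with 3 to 60 N. Pads are 16 mm wide; open, the fingers measure 119 mm over their backs; the gripper's body (75 mm by 177 mm) begins 78 mm behind the grasp point.
Start: joints at [-1.433, 0.276, 1.505, -0, 1.361, -0.121], TCP at [147.152, -555.888, 205.493] pointing down, gripper open.
Joint ranges: [-2.89, 2.89], [-0.75, 2.08], [0.22, 2.7], [-1.18, 4.32], [0.11, 2.71], [-2.7, 2.7]. Speed limits (rad/s): [2.57, 2.57, 3.14, 3.14, 3.14, 3.14].

## Interface

Orientations are given as a 3x3 rotation matrix whose columns are the frame's x, y, z axes.
In Python, from bench import ctrl, optics, nets gives the robot as it stands.
- The arm moves only by the tool play_rows, never from a script. Its argument "deltas" is a list that holds one entry, the list of rows, each a list of 4 numbers: the shift along the world's x, y, z in m, then the turn about the world's z in degrees. A call has 1 to 20 rows; each row shifts and turns the commanded pose from where the row before left it; what a row does not reach is not made up. A row lasts 1/12 s, in which the tool goes at most 41.7 mm and 7.16 degrees, less where a joint would pass 70% of its speed; a pose out of reach is approached as far as the arm can. A call with a gripper value outside its range is refused whole. "fingers" is the finger opening in m, from 0 to 0.094, set as the call begins (left out, the last holds). The fingers move at their own pace and stop on an object; the grip force is fixed at half the most. Time passes only in rows, so rows that do not move let the fingers close. It gives the time, the measured TCP pose, the force and the opening at its end, in the units of the state.
- ctrl.sense(): the state, without advancing time (a new reading comes with each control period).
- optics.capture(name): name is "scene" or "top"; returns the picture (420x560x3 uint8, red, green, blue); there is no depth.
- optics.camera_params(name): a dict with "mtx" (3x3 intrinsics, pixels), "position" and "rotation" of the camera in the world. Camera axes: x right, y down, z forward; pixel columns grow to the right and rows downward; lengths in mm; the calibration is good to about 2 mm. A picture is of the moment at which its call begins. camera_params takes no time and is no camera call.
- ctrl.finish_job(): hands the job in, once; it reports no verdict.
Trained networks look in the newest picture that a camera, given by its name, has taken for a name from the list of things; names that differ only in an ending like _2 or _b are one class to them, and where a whole thing is asked for, a point or a joint stands for the part that bears it (a point fixed in the world has none). Each returns a list of dicts, best first, with "conf" (0 to 1); they miss things now and then, are a little off and sometimes report something else, mostly with a low value. They report only what shows in the picture. A call takes as long as a camera call.
- nets.recognise(camera, thing): "bbox" ([centre column, centre row, width, height] in pixels, round what is visible of it).
The state is a dict: "t": time; "joint_positions": joint angles; "joint_velocities": joint speeds; "joint_torque": joint torques, N m; "tcp_pos": TCP position; "ee_rot": TCP orientation; "ft_force": force on the tool from outside, world axes, zero at the start; "wrist_torque": the same for the moment, N m; "width": finger opening in mm.
Only numpy, scipy, OpenCV 4.12 (cv2) and the standard library are available. Lean on these libraries where they do the work, as an engineer would, in place of code of your own. Each camera call takes 0.05 s, during which the arm holds its last target.

## Working session

There is one attempt and no reset: what is moved stays moved. The work goes in short steps, Python scripts to look and compute and a tool call to move; the robot and the scene stay as the last step left them, time stands still between calls to the robot, and variables do not carry over. Pictures are saved under pics/ and viewed, and the job is handed in when it is done.

Besides the shell and the picture viewer there is one more tool, called after "Emit:" by a JSON object that holds its "method" and its "body", one argument or row to a line. play_rows: Moves the arm, as the interface text tells. Its arguments: {"type":"object","properties":{"deltas":{"type":"array"},"fingers":{"type":"number"}},"required":["deltas"]}

```bash
mkdir -p pics; cat > h.py <<'E'
from bench import ctrl, optics, nets
import numpy as np, cv2
def snap(cam,fn):
    im=np.array(optics.capture(cam)); cv2.imwrite('pics/'+fn,im[:,:,::-1]); return im
def ray(cam,u,v,z):
    p=optics.camera_params(cam); K=np.array(p['mtx']);R=np.array(p['rotation']);c=np.array(p['position'])
    d=R@np.linalg.solve(K,[u,v,1]); return c+d*(z-c[2])/d[2]
def proj(cam,P):
    p=optics.camera_params(cam); K=np.array(p['mtx']);R=np.array(p['rotation']);c=np.array(p['position'])
    q=K@(R.T@(np.array(P)-c)); return q[:2]/q[2]
E
python3 - <<'E'
from h import *
for c in ['scene','top']:
    snap(c,c+'1.png'); p=optics.camera_params(c); print(c,np.round(p['position']),np.round(p['rotation'],2).tolist(),np.round(p['mtx']).tolist())
for n in ['housing','lever_grip','selector_bar','tin','reel']:
    for c in ['top','scene']:
        print(n,c,[(np.round(d['bbox']).tolist(),round(d['conf'],2)) for d in nets.recognise(c,n)[:2]])
print(ctrl.grip_point_offset, ctrl.sense())
E
```

```text
scene [1127.  125.  824.] [[-0.27, 0.73, -0.62], [0.96, 0.22, -0.17], [0.01, -0.64, -0.76]] [[418.0, 0.0, 283.0], [0.0, 418.0, 217.0], [0.0, 0.0, 1.0]]
top [ 447.  -26. 1364.] [[-0.02, -1.0, 0.06], [-1.0, 0.02, 0.0], [-0.01, -0.06, -1.0]] [[427.0, 0.0, 277.0], [0.0, 427.0, 213.0], [0.0, 0.0, 1.0]]
housing top [([267.0, 201.0, 91.0, 67.0], 0.97), ([254.0, 157.0, 24.0, 16.0], 0.39)]
housing scene [([299.0, 249.0, 136.0, 114.0], 0.84)]
lever_grip top [([250.0, 210.0, 24.0, 34.0], 0.75)]
lever_grip scene [([328.0, 222.0, 26.0, 64.0], 0.71)]
selector_bar top [([286.0, 201.0, 12.0, 12.0], 0.47)]
selector_bar scene [([276.0, 228.0, 16.0, 28.0], 0.62)]
tin top [([271.0, 175.0, 11.0, 10.0], 0.63)]
tin scene [([282.0, 263.0, 21.0, 21.0], 0.55)]
reel top [([323.0, 207.0, 18.0, 14.0], 0.71), ([266.0, 201.0, 90.0, 65.0], 0.45)]
reel scene [([231.0, 226.0, 24.0, 30.0], 0.61)]
18.8 {'t': 0.6, 'joint_positions': array([-1.43298770e+00,  2.75911012e-01,  1.50492032e+00, -1.59084525e-05,
        1.36071096e+00, -1.20966180e-01]), 'joint_velocities': array([ 0.00166888, -0.0003543 , -0.00022918,  0.00098794, -0.00063186,
        0.00181599]), 'joint_torque': array([-4.58471932e-04, -4.04210079e+01, -2.37393951e+01,  7.04815728e-02,
        2.50372320e-02, -9.56311084e-06]), 'tcp_pos': array([ 147.15085855, -555.87297552,  205.47861285]), 'ee_rot': array([[ 9.66703377e-01,  2.55899553e-01, -8.49198221e-06],
       [ 2.55899552e-01, -9.66703376e-01, -5.20277625e-05],
       [-2.15231090e-05,  4.81223192e-05, -9.99999999e-01]]), 'ft_force': array([-0.52929519, -1.05519033,  0.18161251]), 'wrist_torque': array([0.04860997, 0.00457303, 0.03446582]), 'width': 93.90639223932405}
```

```bash
python3 - <<'E'
import cv2
a=cv2.imread('pics/top1.png')[140:260,190:350]; cv2.imwrite('pics/topc.png',cv2.resize(a,None,fx=5,fy=5,interpolation=cv2.INTER_CUBIC))
a=cv2.imread('pics/scene1.png')[170:320,210:390]; cv2.imwrite('pics/scenec.png',cv2.resize(a,None,fx=4,fy=4,interpolation=cv2.INTER_CUBIC))
E
```

```text
(no output)
```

View pics/topc.png

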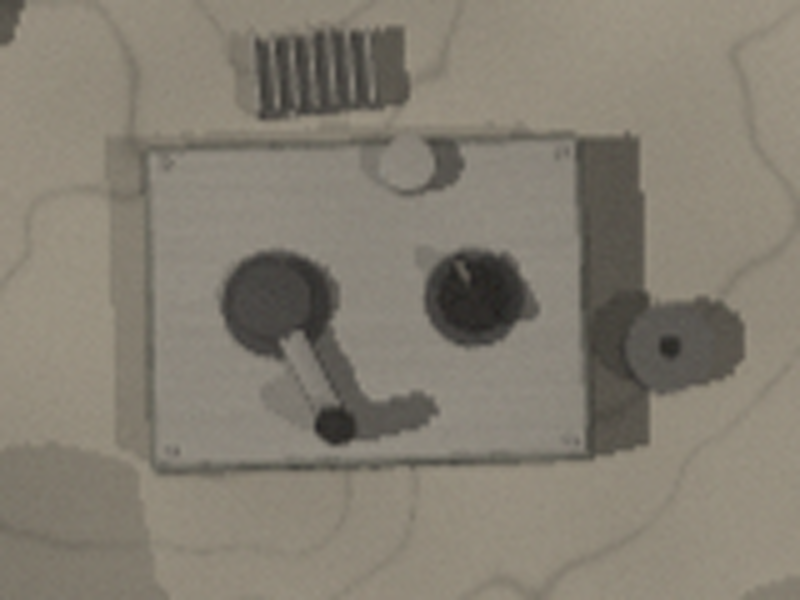

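View pics/scenec.png

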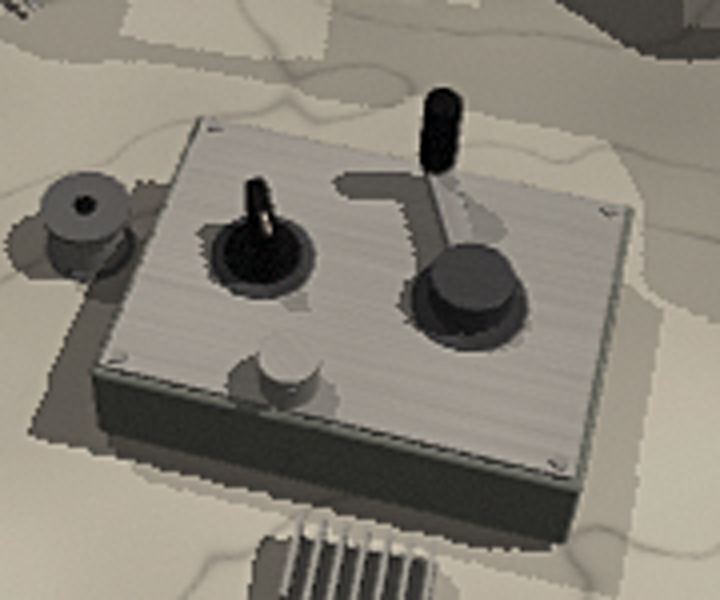

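View pics/top1.png

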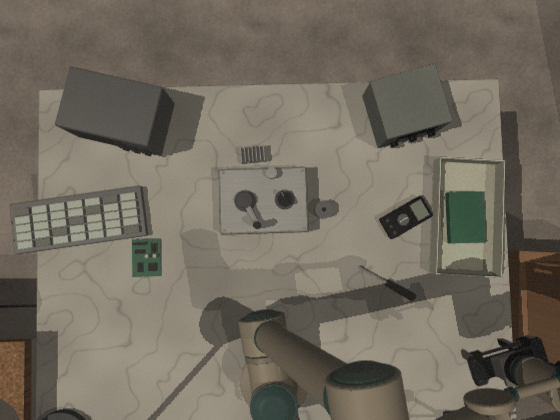

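The lid corners show in the top crop at about (147,150), (577,135), (590,457) and (155,470). The grip is at (335,425), the lever hub at (270,300) and the knob at (481,292). The lever points toward the robot and slightly right, so clockwise moves the grip to the left (+y).

```bash
python3 - <<'E'
from h import *
T=lambda u,v:((u+.5)/5-.5+190,(v+.5)/5-.5+140)
S=lambda u,v:((u+.5)/4-.5+210,(v+.5)/4-.5+170)
C=[ray('top',*T(*p),71) for p in [(147,150),(577,135),(590,457),(155,470)]]
D=[ray('scene',*S(*p),71) for p in [(578,490),(97,375),(198,118),(632,208)]]
for X in (C,D):
    X=np.array(X)[:,:2]; m=X.mean(0)
    ex=(X[0]+X[1]-X[2]-X[3]); ey=(X[0]+X[3]-X[1]-X[2])
    y1=np.arctan2(ex[1],ex[0]); y2=np.arctan2(-ey[0],ey[1]); yaw=(y1*200+y2*270)/470
    R=np.array([[np.cos(yaw),-np.sin(yaw)],[np.sin(yaw),np.cos(yaw)]])
    print(m,y1,y2,np.linalg.norm(ex)/2,np.linalg.norm(ey)/2,'lever',m+R@[0,55],'knob',m+R@[0,-65])
g=ray('top',*T(335,425),147); print('grip top',g)
g2=ray('scene',*S(443,103),147); print('grip scene',g2)
print('knob ctr top',ray('top',*T(481,292),100),'hub',ray('top',*T(270,300),95))
print('tin',ray('top',*T(407,163),101))
print('scene hub',ray('scene',*S(474,275),95))
E
```

```text
[564.11156869  22.50960593] 0.012476241369075408 0.009900399120430715 195.8130857179226 262.90951539434076 lever [563.50677325  77.50628058] knob [564.82632692 -42.48646411]
[569.32456482  22.49918698] 0.017716242621914707 0.012473857376183763 194.7778127237777 263.3858926774487 lever [568.51583769  77.49324084] knob [570.28033325 -42.49378577]
grip top [487.49985123  39.38788249 147.        ]
grip scene [490.52068445  38.63349391 147.        ]
knob ctr top [566.09528327 -46.31361294 100.        ] hub [564.62221721  79.51735998  95.        ]
tin [644.1099471   -4.02766605 101.        ]
scene hub [563.06561291  76.43494583  95.        ]
```

Emit:
{"method": "play_rows", "body": {
  "deltas": [
    [[0.017,0.0297,0,0.6],[0.017,0.0297,0,0.6],[0.017,0.0297,0,0.6],[0.017,0.0297,0,0.6],[0.017,0.0297,0,0.6],[0.017,0.0297,0,0.6],[0.017,0.0297,0,0.6],[0.017,0.0297,0,0.6],[0.017,0.0297,0,0.6],[0.017,0.0297,0,0.6],[0.017,0.0297,0,0.6],[0.017,0.0297,0,0.6],[0.017,0.0297,0,0.6],[0.017,0.0297,0,0.6],[0.017,0.0297,0,0.6],[0.017,0.0297,0,0.6],[0.017,0.0297,0,0.6],[0.017,0.0297,0,0.6],[0.017,0.0297,0,0.6],[0.017,0.0297,0,0.6]]
  ],
  "fingers": 0.05
}}

```text
t: 2.27
tcp_pos: [487.8, 39.9, 205.7]
ee_rot: [[0.892, 0.452, 0.001], [0.452, -0.892, -0.0], [0.001, 0.001, -1.0]]
ft_force: [0.6, -1.3, -0.5]
width: 50.3
```

Emit:
{"method": "play_rows", "body": {
  "deltas": [
    [[0.002,0.001,0,0],[0,0,0,0]]
  ]
}}

```text
t: 2.43
tcp_pos: [489.8, 40.5, 205.3]
ee_rot: [[0.891, 0.454, -0.0], [0.454, -0.891, -0.0], [-0.0, 0.0, -1.0]]
ft_force: [0.4, -0.4, -1.1]
width: 50.1
```

```bash
python3 - <<'E'
from h import *
s=ctrl.sense(); print(s['t'],s['tcp_pos'],s['ee_rot'],s['ft_force'],s['width'],s['joint_positions'])
snap('scene','s2.png')
a=cv2.imread('pics/s2.png')[70:320,210:450]; cv2.imwrite('pics/s2c.png',cv2.resize(a,None,fx=2.4,fy=2.4,interpolation=cv2.INTER_CUBIC))
E
```

```text
2.4333 [489.81915567  40.46475907 205.27343708] [[ 8.90826850e-01  4.54342936e-01 -1.41473471e-04]
 [ 4.54342902e-01 -8.90826852e-01 -2.17736740e-04]
 [-2.24955516e-04  1.29688267e-04 -9.99999966e-01]] [ 0.38603665 -0.37083042 -1.07177149] 50.13162844802 [-5.90718909e-02  1.49883686e-01  1.67378295e+00 -2.33115175e-04
  1.31805440e+00  1.04014827e+00]
```

View pics/s2c.png

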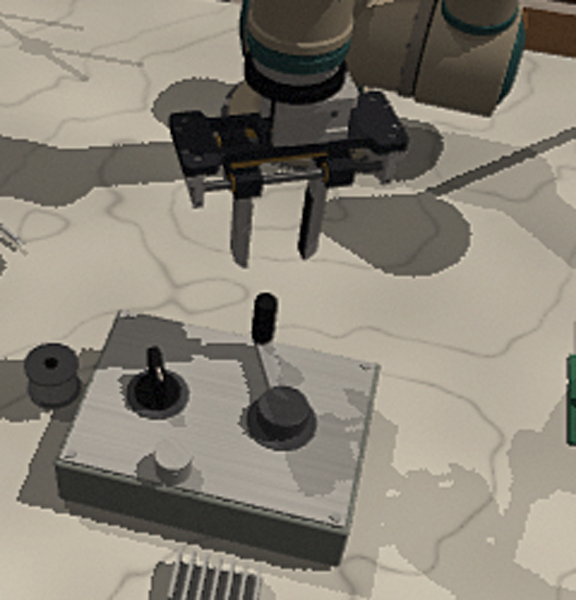

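The open fingers straddle the grip, which is at crop pixel (265,300). Next I go down and cage it.

Emit:
{"method": "play_rows", "body": {
  "deltas": [
    [[0,-0.001,-0.02,0],[0,0,-0.02,0],[0,0,-0.02,0],[0,0,-0.02,0],[0,0,-0.017,0],[0,0,0,0]]
  ]
}}

```text
t: 2.98
tcp_pos: [485.6, 36.7, 105.7]
ee_rot: [[0.893, 0.449, -0.007], [0.449, -0.893, -0.0], [-0.007, -0.003, -1.0]]
ft_force: [0.3, 0.6, -0.2]
width: 50.1
```

Emit:
{"method": "play_rows", "body": {
  "deltas": [
    [[0,0,0,0],[0,0,0,0],[0,0,0,0],[0,0,0,0],[0,0,0,0]]
  ],
  "fingers": 0.026
}}

```text
t: 3.4
tcp_pos: [489.7, 38.2, 109.4]
ee_rot: [[0.892, 0.451, 0.002], [0.451, -0.892, 0.0], [0.002, 0.001, -1.0]]
ft_force: [-0.5, 0.8, 0.7]
width: 26.5
```

```bash
python3 - <<'E'
import numpy as np
C=np.array([565.5,77.5]);r=85.3
a0=-153.3
P=lambda a:C+r*np.array([np.cos(np.radians(a)),np.sin(np.radians(a))])
print(P(a0))
for k in range(0,74,2):
    d=P(a0-k-2)-P(a0-k); print(k+2,np.round(d/1000,4).tolist(),np.round(P(a0-k-2),1))
E
```

```text
[489.29542058  39.17308942]
2 [-0.0013, 0.0027] [488.   41.9]
4 [-0.0012, 0.0027] [486.8  44.6]
6 [-0.0011, 0.0028] [485.7  47.3]
8 [-0.001, 0.0028] [484.7  50.2]
10 [-0.0009, 0.0028] [483.8  53. ]
12 [-0.0008, 0.0029] [483.   55.9]
14 [-0.0007, 0.0029] [482.3  58.7]
16 [-0.0006, 0.0029] [481.7  61.7]
18 [-0.0005, 0.0029] [481.2  64.6]
20 [-0.0004, 0.003] [480.8  67.5]
22 [-0.0003, 0.003] [480.5  70.5]
24 [-0.0002, 0.003] [480.3  73.5]
26 [-0.0001, 0.003] [480.2  76.5]
28 [0.0, 0.003] [480.2  79.4]
30 [0.0001, 0.003] [480.3  82.4]
32 [0.0002, 0.003] [480.6  85.4]
34 [0.0003, 0.003] [480.9  88.3]
36 [0.0004, 0.0029] [481.3  91.3]
38 [0.0005, 0.0029] [481.9  94.2]
40 [0.0006, 0.0029] [482.5  97.1]
42 [0.0007, 0.0029] [483.2 100. ]
44 [0.0008, 0.0029] [484.1 102.9]
46 [0.0009, 0.0028] [485.  105.7]
48 [0.001, 0.0028] [486.  108.5]
50 [0.0011, 0.0028] [487.2 111.2]
52 [0.0012, 0.0027] [488.4 114. ]
54 [0.0013, 0.0027] [489.7 116.6]
56 [0.0014, 0.0026] [491.1 119.2]
58 [0.0015, 0.0026] [492.6 121.8]
60 [0.0016, 0.0025] [494.2 124.3]
62 [0.0017, 0.0025] [495.9 126.8]
64 [0.0018, 0.0024] [497.6 129.2]
66 [0.0018, 0.0023] [499.5 131.5]
68 [0.0019, 0.0023] [501.4 133.8]
70 [0.002, 0.0022] [503.4 136. ]
72 [0.0021, 0.0021] [505.5 138.1]
74 [0.0022, 0.0021] [507.7 140.2]
```

First 20° of arc.

Emit:
{"method": "play_rows", "body": {
  "deltas": [
    [[-0.0013,0.0027,0,-2],[-0.0012,0.0027,0,-2],[-0.0011,0.0028,0,-2],[-0.001,0.0028,0,-2],[-0.0009,0.0028,0,-2],[-0.0008,0.0029,0,-2],[-0.0007,0.0029,0,-2],[-0.0006,0.0029,0,-2],[-0.0005,0.0029,0,-2],[-0.0004,0.003,0,-2],[0,0,0,0],[0,0,0,0]]
  ]
}}

```text
t: 4.4
tcp_pos: [480.8, 66.0, 109.0]
ee_rot: [[0.993, 0.121, 0.001], [0.121, -0.993, -0.001], [0.001, 0.001, -1.0]]
ft_force: [-0.3, -2.2, 2.0]
width: 26.0
```

Emit:
{"method": "play_rows", "body": {
  "deltas": [
    [[-0.0003,0.003,0,-2],[0,0,0,0]]
  ]
}}

```text
t: 4.57
tcp_pos: [480.6, 69.2, 108.9]
ee_rot: [[0.996, 0.085, 0.001], [0.085, -0.996, -0.001], [0.001, 0.001, -1.0]]
ft_force: [-1.1, -2.7, 2.1]
width: 26.1
```

Emit:
{"method": "play_rows", "body": {
  "deltas": [
    [[-0.0002,0.003,0,-2],[0,0,0,0]]
  ]
}}

```text
t: 4.73
tcp_pos: [480.4, 72.4, 108.8]
ee_rot: [[0.999, 0.05, 0.001], [0.05, -0.999, -0.0], [0.001, 0.0, -1.0]]
ft_force: [-0.8, -2.6, 2.1]
width: 26.0
```

Emit:
{"method": "play_rows", "body": {
  "deltas": [
    [[-0.0001,0.003,0,-2],[0,0,0,0]]
  ]
}}

```text
t: 4.9
tcp_pos: [480.2, 75.5, 108.7]
ee_rot: [[1.0, 0.016, 0.0], [0.016, -1.0, -0.0], [0.0, 0.0, -1.0]]
ft_force: [-2.0, -2.6, 1.5]
width: 26.3
```

Emit:
{"method": "play_rows", "body": {
  "deltas": [
    [[0,0.003,0,-2],[0,0,0,0]]
  ]
}}

```text
t: 5.07
tcp_pos: [480.2, 78.5, 108.6]
ee_rot: [[1.0, -0.019, 0.0], [-0.019, -1.0, 0.0], [0.0, -0.0, -1.0]]
ft_force: [0.1, -2.6, 1.8]
width: 25.9
```

Emit:
{"method": "play_rows", "body": {
  "deltas": [
    [[0.0001,0.003,0,-2],[0,0,0,0]]
  ]
}}

```text
t: 5.23
tcp_pos: [480.3, 81.6, 108.6]
ee_rot: [[0.999, -0.054, 0.0], [-0.054, -0.999, 0.0], [0.0, -0.0, -1.0]]
ft_force: [-0.4, -1.7, 2.0]
width: 26.2
```

Emit:
{"method": "play_rows", "body": {
  "deltas": [
    [[0.0002,0.003,0,-2],[0,0,0,0]]
  ]
}}

```text
t: 5.4
tcp_pos: [480.5, 84.6, 108.5]
ee_rot: [[0.996, -0.089, 0.0], [-0.089, -0.996, 0.0], [0.0, -0.0, -1.0]]
ft_force: [0.6, -1.8, 0.6]
width: 26.3
```

Emit:
{"method": "play_rows", "body": {
  "deltas": [
    [[0.0003,0.003,0,-2],[0,0,0,0]]
  ]
}}

```text
t: 5.57
tcp_pos: [480.8, 87.6, 108.5]
ee_rot: [[0.992, -0.123, 0.0], [-0.123, -0.992, 0.0], [0.0, -0.0, -1.0]]
ft_force: [0.4, -1.5, 2.1]
width: 26.1
```

Emit:
{"method": "play_rows", "body": {
  "deltas": [
    [[0.0004,0.0029,0,-2],[0,0,0,0]]
  ]
}}

```text
t: 5.73
tcp_pos: [481.2, 90.5, 108.5]
ee_rot: [[0.987, -0.158, 0.0], [-0.158, -0.987, 0.0], [0.0, -0.0, -1.0]]
ft_force: [0.3, -2.1, 1.4]
width: 26.3
```

Emit:
{"method": "play_rows", "body": {
  "deltas": [
    [[0.0005,0.0029,0,-2],[0,0,0,0]]
  ]
}}

```text
t: 5.9
tcp_pos: [481.7, 93.4, 108.5]
ee_rot: [[0.981, -0.192, 0.0], [-0.192, -0.981, 0.0], [0.0, -0.0, -1.0]]
ft_force: [0.9, -2.0, 1.4]
width: 26.0
```

Emit:
{"method": "play_rows", "body": {
  "deltas": [
    [[0.0006,0.0029,0,-2],[0,0,0,0]]
  ]
}}

```text
t: 6.07
tcp_pos: [482.3, 96.3, 108.4]
ee_rot: [[0.974, -0.226, 0.0], [-0.226, -0.974, 0.0], [0.0, -0.0, -1.0]]
ft_force: [-0.1, -2.5, 1.2]
width: 26.5
```

Emit:
{"method": "play_rows", "body": {
  "deltas": [
    [[0.0007,0.0029,0,-2],[0,0,0,0]]
  ]
}}

```text
t: 6.23
tcp_pos: [483.0, 99.2, 108.4]
ee_rot: [[0.966, -0.26, 0.0], [-0.26, -0.966, 0.0], [0.0, -0.0, -1.0]]
ft_force: [0.6, -2.5, 1.0]
width: 26.1
```

Emit:
{"method": "play_rows", "body": {
  "deltas": [
    [[0.0008,0.0029,0,-2],[0,0,0,0]]
  ]
}}

```text
t: 6.4
tcp_pos: [483.7, 102.1, 108.4]
ee_rot: [[0.956, -0.293, -0.0], [-0.293, -0.956, 0.0], [-0.0, -0.0, -1.0]]
ft_force: [-0.0, -1.9, -0.0]
width: 26.4
```

Emit:
{"method": "play_rows", "body": {
  "deltas": [
    [[0.0009,0.0028,0,-2],[0,0,0,0]]
  ]
}}

```text
t: 6.57
tcp_pos: [484.5, 104.9, 108.4]
ee_rot: [[0.945, -0.327, -0.0], [-0.327, -0.945, 0.0], [-0.0, -0.0, -1.0]]
ft_force: [0.4, -2.3, 0.8]
width: 26.0
```

Emit:
{"method": "play_rows", "body": {
  "deltas": [
    [[0.001,0.0028,0,-2],[0,0,0,0]]
  ]
}}

```text
t: 6.73
tcp_pos: [485.4, 107.7, 108.4]
ee_rot: [[0.933, -0.359, -0.0], [-0.359, -0.933, 0.0], [-0.001, 0.0, -1.0]]
ft_force: [0.8, -2.5, -0.4]
width: 26.0
```

Emit:
{"method": "play_rows", "body": {
  "deltas": [
    [[0.0011,0.0028,0,-2],[0,0,0,0]]
  ]
}}

```text
t: 6.9
tcp_pos: [486.4, 110.5, 108.4]
ee_rot: [[0.92, -0.392, -0.001], [-0.392, -0.92, 0.0], [-0.001, 0.0, -1.0]]
ft_force: [0.7, -2.3, 0.5]
width: 25.7
```

Emit:
{"method": "play_rows", "body": {
  "deltas": [
    [[0.0012,0.0027,0,-2],[0,0,0,0]]
  ]
}}

```text
t: 7.07
tcp_pos: [487.6, 113.2, 108.4]
ee_rot: [[0.906, -0.424, -0.001], [-0.424, -0.906, 0.0], [-0.001, 0.0, -1.0]]
ft_force: [0.4, -2.3, -0.3]
width: 26.1
```

Emit:
{"method": "play_rows", "body": {
  "deltas": [
    [[0.0013,0.0027,0,-2],[0,0,0,0]]
  ]
}}

```text
t: 7.23
tcp_pos: [488.9, 115.9, 108.4]
ee_rot: [[0.89, -0.455, -0.001], [-0.455, -0.89, 0.0], [-0.001, 0.0, -1.0]]
ft_force: [0.5, -2.7, -0.2]
width: 26.0
```

Emit:
{"method": "play_rows", "body": {
  "deltas": [
    [[0.0014,0.0026,0,-2],[0,0,0,0]]
  ]
}}

```text
t: 7.4
tcp_pos: [490.2, 118.5, 108.4]
ee_rot: [[0.874, -0.486, -0.001], [-0.486, -0.874, 0.0], [-0.001, 0.0, -1.0]]
ft_force: [0.1, -2.0, 0.6]
width: 25.7
```

Emit:
{"method": "play_rows", "body": {
  "deltas": [
    [[0.0015,0.0026,0,-2],[0,0,0,0]]
  ]
}}

```text
t: 7.57
tcp_pos: [491.7, 121.1, 108.4]
ee_rot: [[0.857, -0.516, -0.001], [-0.516, -0.857, 0.0], [-0.001, 0.0, -1.0]]
ft_force: [-0.0, -2.8, 0.0]
width: 25.5
```

Emit:
{"method": "play_rows", "body": {
  "deltas": [
    [[0.0016,0.0025,0,-2],[0,0,0,0]]
  ]
}}

```text
t: 7.73
tcp_pos: [492.9, 122.9, 108.3]
ee_rot: [[0.838, -0.545, -0.002], [-0.545, -0.838, -0.001], [-0.001, 0.002, -1.0]]
ft_force: [-0.4, -3.8, 0.9]
width: 26.2
```

Emit:
{"method": "play_rows", "body": {
  "deltas": [
    [[0,0,0,0],[0,0,0,0]]
  ]
}}

```text
t: 7.9
tcp_pos: [492.9, 122.9, 108.3]
ee_rot: [[0.838, -0.545, -0.001], [-0.545, -0.838, -0.001], [-0.001, 0.002, -1.0]]
ft_force: [-0.5, -4.7, 0.5]
width: 25.7
```

The force has risen and the arm lags its command, so this is the stop. I'll go on in small steps.

Emit:
{"method": "play_rows", "body": {
  "deltas": [
    [[0.001,0.0015,0,0],[0,0,0,0],[0,0,0,0]]
  ]
}}

```text
t: 8.15
tcp_pos: [493.3, 123.9, 108.3]
ee_rot: [[0.838, -0.545, -0.003], [-0.545, -0.838, -0.002], [-0.001, 0.003, -1.0]]
ft_force: [-1.6, -6.1, 1.7]
width: 26.2
```

Emit:
{"method": "play_rows", "body": {
  "deltas": [
    [[0.001,0.0016,0,0],[0,0,0,0],[0,0,0,0]]
  ]
}}

```text
t: 8.4
tcp_pos: [493.8, 124.9, 108.2]
ee_rot: [[0.839, -0.545, -0.004], [-0.545, -0.839, -0.003], [-0.001, 0.005, -1.0]]
ft_force: [-3.1, -7.7, 2.2]
width: 26.5
```

Emit:
{"method": "play_rows", "body": {
  "deltas": [
    [[0.001,0.0016,0,0],[0,0,0,0],[0,0,0,0]]
  ]
}}

```text
t: 8.65
tcp_pos: [494.2, 125.9, 108.2]
ee_rot: [[0.839, -0.545, -0.005], [-0.545, -0.839, -0.004], [-0.002, 0.006, -1.0]]
ft_force: [-3.5, -9.4, 4.2]
width: 26.1
```

The tangential force is about 7.3 N above running friction, so the lever is home. I'll hold briefly, ease off, open and lift.

Emit:
{"method": "play_rows", "body": {
  "deltas": [
    [[0,0,0,0],[0,0,0,0],[0,0,0,0]]
  ]
}}

```text
t: 8.9
tcp_pos: [494.2, 125.9, 108.2]
ee_rot: [[0.839, -0.545, -0.005], [-0.545, -0.839, -0.004], [-0.002, 0.006, -1.0]]
ft_force: [-4.2, -8.9, 2.7]
width: 26.1
```

Emit:
{"method": "play_rows", "body": {
  "deltas": [
    [[-0.001,-0.0016,0,0],[-0.001,-0.0016,0,0],[-0.001,-0.0016,0,0],[0,0,0,0]]
  ]
}}

```text
t: 9.23
tcp_pos: [493.2, 123.5, 108.4]
ee_rot: [[0.837, -0.547, -0.001], [-0.547, -0.837, 0.001], [-0.001, -0.0, -1.0]]
ft_force: [-2.4, -3.1, 0.4]
width: 26.0
```

Emit:
{"method": "play_rows", "body": {
  "deltas": [
    [[0,0,0,0],[0,0,0,0],[0,0,0,0]]
  ],
  "fingers": 0.05
}}

```text
t: 9.48
tcp_pos: [494.3, 124.3, 108.7]
ee_rot: [[0.837, -0.547, 0.001], [-0.547, -0.837, 0.001], [0.0, -0.002, -1.0]]
ft_force: [0.4, -0.2, 0.7]
width: 42.3
```

Emit:
{"method": "play_rows", "body": {
  "deltas": [
    [[0,0,0.02,0],[0,0,0.02,0],[0,0,0.02,0],[0,0,0.02,0],[0,0,0,0],[0,0,0,0]]
  ]
}}

```text
t: 9.98
tcp_pos: [494.6, 124.0, 189.3]
ee_rot: [[0.837, -0.547, 0.003], [-0.547, -0.837, 0.001], [0.002, -0.002, -1.0]]
ft_force: [0.7, 0.0, -0.6]
width: 49.8
```

Emit:
{"method": "play_rows", "body": {
  "deltas": [
    [[0.006,-0.0139,0,5],[0.006,-0.0139,0,5],[0.006,-0.0139,0,5],[0.006,-0.0139,0,5],[0.006,-0.0139,0,5],[0.006,-0.0139,0,5],[0.006,-0.0139,0,5],[0.006,-0.0139,0,5],[0.006,-0.0139,0,5],[0.006,-0.0139,0,5],[0.006,-0.0139,0,5],[0.006,-0.0139,0,5],[0,0,0,0],[0,0,0,0],[0,0,0,0]]
  ],
  "fingers": 0.04
}}

```text
t: 11.23
tcp_pos: [564.7, -42.5, 187.4]
ee_rot: [[0.893, 0.45, -0.002], [0.45, -0.893, 0.001], [-0.001, -0.002, -1.0]]
ft_force: [0.7, -0.1, 0.2]
width: 40.2
```

```bash
python3 - <<'E'
from h import *
snap('scene','s3.png')
a=cv2.imread('pics/s3.png')[150:320,210:400]; cv2.imwrite('pics/s3c.png',cv2.resize(a,None,fx=4,fy=3.5,interpolation=cv2.INTER_CUBIC))
a=cv2.imread('pics/scene1.png')[205:255,250:300]; cv2.imwrite('pics/k.png',cv2.resize(a,None,fx=10,fy=10,interpolation=cv2.INTER_CUBIC))
for sgn in (0.43,0.47,0.51):
  for z in (79,117):
    for d in (-22,0,22): print(sgn,z,d,np.round((proj('scene',[567+d*np.cos(sgn),-43+d*np.sin(sgn),z])-[250,205]+.5)*10))
E
```

```text
0.43 79 -22 [245. 202.]
0.43 79 0 [259. 276.]
0.43 79 22 [273. 353.]
0.43 117 -22 [245.  94.]
0.43 117 0 [259. 169.]
0.43 117 22 [273. 247.]
0.47 79 -22 [242. 202.]
0.47 79 0 [259. 276.]
0.47 79 22 [277. 353.]
0.47 117 -22 [241.  95.]
0.47 117 0 [259. 169.]
0.47 117 22 [277. 247.]
0.51 79 -22 [238. 203.]
0.51 79 0 [259. 276.]
0.51 79 22 [281. 352.]
0.51 117 -22 [237.  95.]
0.51 117 0 [259. 169.]
0.51 117 22 [281. 246.]
```

View pics/s3c.png

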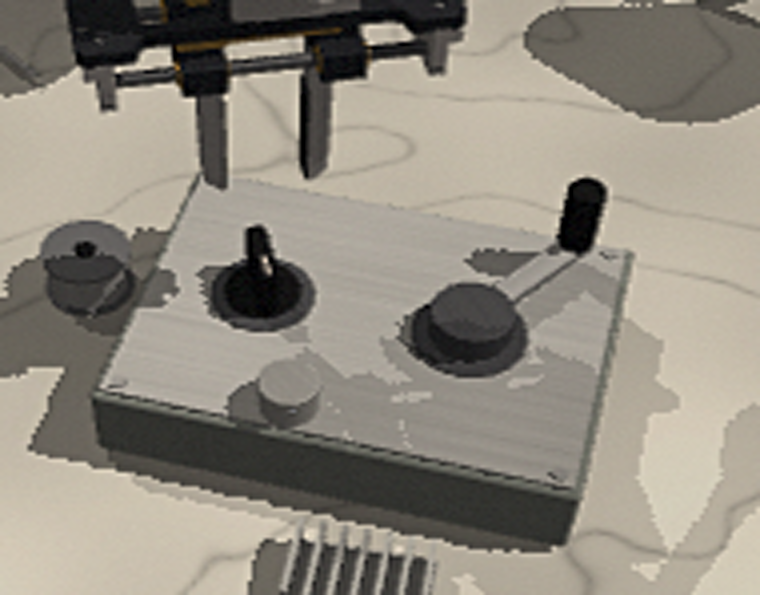

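View pics/k.png

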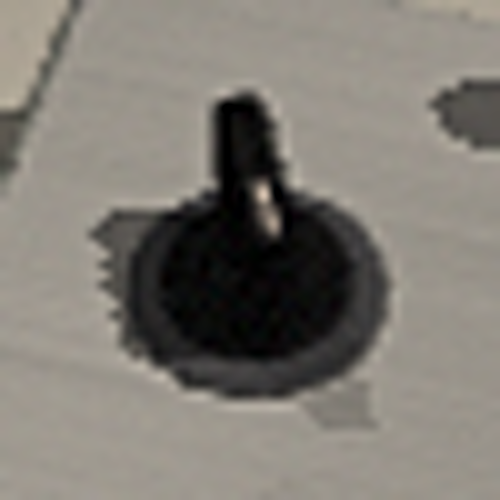

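The lever now points left (grip at crop pixel (585,215)), the tin and reel haven't moved, and the bar matches an angle of about 0.47 rad. Next I go down on the knob.

Emit:
{"method": "play_rows", "body": {
  "deltas": [
    [[0.001,-0.0005,-0.02,0],[0,0,-0.02,0],[0,0,-0.02,0],[0,0,-0.02,0],[0,0,-0.01,0],[0,0,-0.008,0],[0,0,0,0],[0,0,0,0]]
  ]
}}

```text
t: 11.95
tcp_pos: [566.9, -43.6, 90.9]
ee_rot: [[0.892, 0.451, 0.001], [0.451, -0.892, -0.0], [0.0, 0.0, -1.0]]
ft_force: [-0.1, 0.1, 0.4]
width: 40.0
```

Emit:
{"method": "play_rows", "body": {
  "deltas": [
    [[0,0,0,0],[0,0,0,0],[0,0,0,0],[0,0,0,0],[0,0,0,0],[0,0,0,0]]
  ],
  "fingers": 0.0
}}

```text
t: 12.45
tcp_pos: [566.3, -42.6, 91.1]
ee_rot: [[0.893, 0.451, -0.0], [0.451, -0.893, 0.002], [0.001, -0.002, -1.0]]
ft_force: [-1.1, 4.6, 4.7]
width: 12.0
```

Emit:
{"method": "play_rows", "body": {
  "deltas": [
    [[-0.0006,0.001,0,-4],[0,0,0,-4],[0,0,0,-4],[0,0,0,-4],[0,0,0,-4],[0,0,0,-4],[0,0,0,-4],[0,0,0,0],[0,0,0,0]]
  ]
}}

```text
t: 13.2
tcp_pos: [566.5, -43.3, 91.1]
ee_rot: [[1.0, -0.019, 0.001], [-0.019, -1.0, -0.001], [0.001, 0.001, -1.0]]
ft_force: [-1.6, -1.1, 4.6]
width: 11.8
```

```bash
python3 - <<'E'
from h import *
s=ctrl.sense(); print(s['ft_force'],s['wrist_torque'],s['width'],np.degrees(np.arctan2(s['ee_rot'][1,1],s['ee_rot'][0,1])))
E
```

```text
[-1.64540224 -1.06327366  4.59396967] [ 0.16569297  0.17851508 -0.08595644] 11.83534863630033 -91.07967198301037
```

Past the 0.2 block with low torque, so the interlock is free. On to the end stop.

Emit:
{"method": "play_rows", "body": {
  "deltas": [
    [[0,0,0,-4],[0,0,0,-4],[0,0,0,-4],[0,0,0,-4],[0,0,0,-4],[0,0,0,-3],[0,0,0,-2],[0,0,0,0],[0,0,0,0]]
  ]
}}

```text
t: 13.95
tcp_pos: [566.3, -44.0, 91.0]
ee_rot: [[0.899, -0.439, 0.001], [-0.439, -0.899, -0.002], [0.001, 0.002, -1.0]]
ft_force: [-1.8, -1.1, 5.9]
width: 11.9
```

```bash
cat > q.py <<'E'
from h import *
s=ctrl.sense(); print(s['ft_force'],s['wrist_torque'],s['width'],np.degrees(np.arctan2(s['ee_rot'][1,1],s['ee_rot'][0,1])))
E
python3 q.py
```

```text
[-1.76438182 -1.0929595   5.92319765] [-0.24122663  0.214654   -0.03950592] 11.89141106065492 -116.03727284003928
```

Still running freely. Small steps until the torque climbs.

Emit:
{"method": "play_rows", "body": {
  "deltas": [
    [[0,0,0,-2],[0,0,0,-1],[0,0,0,0],[0,0,0,0]]
  ]
}}

```text
t: 14.28
tcp_pos: [566.3, -44.1, 91.1]
ee_rot: [[0.875, -0.484, 0.001], [-0.484, -0.875, -0.003], [0.002, 0.002, -1.0]]
ft_force: [-1.5, -2.1, 5.9]
width: 12.0
```

```bash
python3 q.py
```

```text
[-1.52298181 -2.12537269  5.91829109] [-0.2405696   0.18559677  0.2403145 ] 12.014337021361445 -118.96577661742145
```

The torque has risen at -119°, and -118° was the predicted stop. One more nudge and a hold.

Emit:
{"method": "play_rows", "body": {
  "deltas": [
    [[0,0,0,-1.5],[0,0,0,0],[0,0,0,0],[0,0,0,0]]
  ]
}}

```text
t: 14.62
tcp_pos: [566.3, -44.1, 91.1]
ee_rot: [[0.862, -0.506, 0.001], [-0.506, -0.862, -0.003], [0.002, 0.002, -1.0]]
ft_force: [-1.4, -2.7, 5.4]
width: 11.7
```

```bash
python3 q.py
```

```text
[-1.43380389 -2.67643938  5.35877235] [-0.31880258  0.20440914  0.42969171] 11.70451702566669 -120.41831096890434
```

The stop is firm: torque is 0.43 N·m and rising. Unload, open, lift, then check.

Emit:
{"method": "play_rows", "body": {
  "deltas": [
    [[0,0,0,1.5],[0,0,0,0]]
  ]
}}

```text
t: 14.78
tcp_pos: [566.3, -44.1, 91.0]
ee_rot: [[0.875, -0.484, 0.001], [-0.484, -0.875, -0.003], [0.002, 0.002, -1.0]]
ft_force: [-1.0, -2.4, 5.1]
width: 12.0
```

Emit:
{"method": "play_rows", "body": {
  "deltas": [
    [[0,0,0,0],[0,0,0,0],[0,0,0,0],[0,0,0,0]]
  ],
  "fingers": 0.04
}}

```text
t: 15.12
tcp_pos: [565.9, -42.7, 90.1]
ee_rot: [[0.873, -0.487, -0.001], [-0.487, -0.873, 0.0], [-0.001, 0.0, -1.0]]
ft_force: [-0.1, -0.3, 0.3]
width: 34.6
```

Emit:
{"method": "play_rows", "body": {
  "deltas": [
    [[0,0,0.01,0],[0,0,0.02,0],[0,0,0.02,0],[0,0,0.02,0],[0,0,0.02,0],[-0.03,0,0.02,0],[-0.03,0,0.02,0],[-0.03,0,0.02,0],[-0.03,0,0,0],[0,0,0,0],[0,0,0,0]]
  ]
}}

```text
t: 16.03
tcp_pos: [445.3, -42.7, 241.8]
ee_rot: [[0.873, -0.488, 0.002], [-0.488, -0.873, -0.001], [0.002, -0.001, -1.0]]
ft_force: [0.6, 0.1, -0.3]
width: 40.1
```

```bash
python3 - <<'E'
from h import *
s=ctrl.sense(); print(s['t'],s['tcp_pos'],s['ft_force'])
snap('scene','s4.png')
a=cv2.imread('pics/s4.png')[150:320,210:400]; cv2.imwrite('pics/s4c.png',cv2.resize(a,None,fx=4,fy=3.5,interpolation=cv2.INTER_CUBIC))
a=cv2.imread('pics/s4.png')[205:255,250:300]; cv2.imwrite('pics/k4.png',cv2.resize(a,None,fx=10,fy=10,interpolation=cv2.INTER_CUBIC))
for sgn in (-.38,-.49):
  for z in (117,):
    for d in (-22,0,22): print(sgn,z,d,np.round((proj('scene',[566.3+d*np.cos(sgn),-43.5+d*np.sin(sgn),z])-[250,205]+.5)*10))
E
```

```text
16.0333 [445.26616642 -42.74943061 241.79850153] [ 0.55077243  0.1463642  -0.28379735]
-0.38 117 -22 [319. 107.]
-0.38 117 0 [257. 167.]
-0.38 117 22 [194. 228.]
-0.49 117 -22 [327. 112.]
-0.49 117 0 [257. 167.]
-0.49 117 22 [186. 222.]
```

View pics/s4c.png

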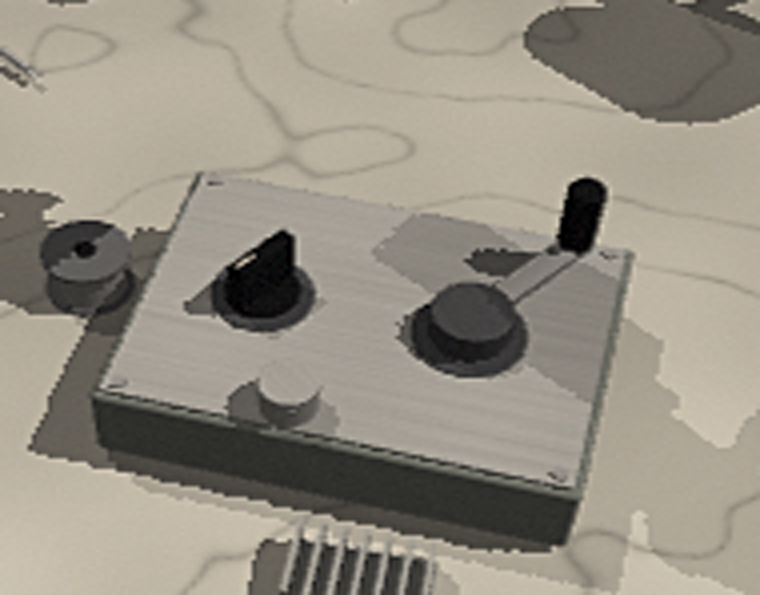

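View pics/k4.png

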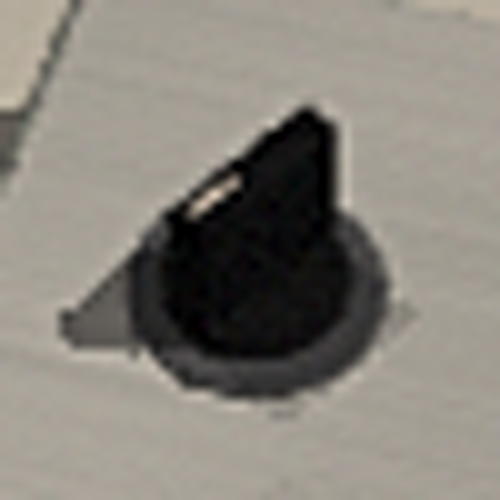

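The knob's white line now runs from crop pixel (192,212) to (240,180), which agrees with the end stop. The lever, tin and reel are where they should be, so I'm handing in.

```bash
python3 -c "
from h import *
print(ctrl.finish_job())"
```

```text
the job is handed in; nothing more can be done
None
```

The supply box is in its service setting and I handed the job in at about 16 s. No verdict was reported, so the results below are from my own readings.

- **Lever:** I caged the grip loosely between the fingers and swung it about 60° clockwise, feeling for the stop. I pressed on until the force was about 7 N above running friction, inside the 6–9 N "home" range, held it about 0.3 s, then eased off.
- **Knob:** I pinched the bar and turned it clockwise. It passed the 0.2 rad block freely, so the interlock had released. At a tool angle of about -119° (stop predicted at -118°), the torque rose to 0.24 N·m, then 0.43 N·m after one more nudge, so I stopped there.
- **Last checks:** In the last picture the knob is at its end angle and the lever is where I left it. The tin, reel and visible part of the heat sink look undisturbed. I did not check the screwdriver, circuit board or meter after the moves, but the arm did not work near them. The gripper is clear of everything, and the force reading is near zero. No check failed or disagreed.

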